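Seat two lens barrels in the sprung V-cradle and hold one pressed

ROBOT

A 6-joint arm with a two-finger parallel gripper is mounted at the origin on the work surface. World frame = base frame: x ahead of the robot, y to its left, z up, the work surface at z = 0. Lengths are in m, angles in degrees, forces in N, time in s.
With the tool pointing down it reaches from about 0.4 to 0.825 m from the base axis. Payload 7 kg.
Tool frame: the origin (TCP) lies at the centre of the arm's flange, where the gripper is bolted on; the fingertips stand 178 mm ahead of it and the grasp point (between the pads) lies 159 mm ahead of it (tip_reach is the distance from the TCP to the fingertips, in m); z points along the fingers, y is the line along which they close (so a half turn about z gives the same grasp; the last joint's range is limited). The gripper opens to 88 mm and grips with 3 to 60 N. Pads are 19 mm wide; open, the fingers measure 130 mm over their backs; the gripper's body (78 mm by 193 mm) begins 47 mm behind the grasp point.
Start: joints at [86.522, 20.546, 0.682, 0, -70.136, -16.507], TCP at [0.231, 0.634, 0.405] pointing down, gripper open.
Joint ranges: [-176.03, 176.03], [-82.01, 121.73], [-58.28, 71.71], [-173.87, 95.51], [-174.79, -0.11], [-173.66, 173.66]. Speed limits (degrees/s): [136.94, 136.94, 172.46, 180, 180, 180].

INTERFACE

Orientations are given as [roll, pitch, yaw] about the fixed x, y, z axes, in that order (R = Rz(yaw) Ry(pitch) Rx(roll)).
In Python, from plant import * gives the robot as it stands.
- The arm moves only by the shell command python3 -m handwheel 'ROWS'. ROWS is JSON, a list of rows, each a list of 7 numbers: the opening, from -1 (shut) to 1 (fully open), then the shift along the tool's x, y, z as a fraction of full scale, then the turn, a rotation vector about the tool's x, y, z as a fraction of full scale. A call has 1 to 5 rows; each row shifts and turns the commanded pose from where the row before left it, along the tool's axes as they then stand; what a row does not reach is not made up. Full scale, the value 1, is 0.025 m for a shift and 6 degrees for a turn. A row lasts 1/8 s, in which the tool goes at most 62.5 mm and 10.7 degrees, less where a joint would pass 70% of its speed; a pose out of reach is approached as far as the arm can. A call with a number of a shift or a turn outside -1 to 1 is refused whole. A call with a gripper value outside its range is refused whole. The fingers move at their own pace and stop on an object; the grip force is fixed at half the most. Time passes only in rows, so rows that do not move let the fingers close. It gives the time, the measured TCP pose, the force, the opening and the grip force at its end, in the units of the state.
- get_obs(): the state, without advancing time (a new reading comes with each control period).
- snapshot(name): name is "scene" or "side" or "wrist"; returns a dict with "color" (480x640x3 uint8, red, green, blue), "fx", "fy", "cx", "cy" (pixels), "k1" (the pictures are not rectified: a ray, as slopes to the right and down, at radius r is drawn at 1 + k1 r^2 times it, then the intrinsics apply), "R" (3x3) and "t" (3): a world point X has camera coordinates R X + t; the wrist camera has in their place "tool_from_camera" (4x4, takes a point from camera to tool coordinates, whose origin is the TCP and whose axes are the flange's). Camera axes: x right, y down, z forward; pixel columns grow to the right and rows downward; lengths in m; the calibration is good to about 2 mm. A picture is of the moment at which its call begins: read the wrist's pose just before it. There is no depth.
- close_job(): hands the job in; it is judged then, once.
The state is a dict: "clock": time; "joint_pos": joint angles; "qvel": joint speeds; "tau": joint torques, N m; "tool_pos": TCP position; "orientation": TCP orientation; "force": force on the tool from outside, world axes, zero at the start; "moment": the same for the moment, N m; "opening": finger opening in m; "gripper_force": force on a finger pad.
Only numpy, scipy, OpenCV 4.12 (cv2) and the standard library are available. Lean on these libraries where they do the work, as an engineer would, in place of code of your own. Each camera call takes 0.05 s, during which the arm holds its last target. There are 200 camera calls.

TASK

Count out exactly two of the three lens barrels from the rack and lower them (never drop them) one after the other into the V of the steel and blue cradle, lying in line one behind the other, fully on it and touching both of its sides; leave the third barrel in its place and the bottle, slide box and screwdriver alone. Then press one of the two seated barrels down so that both sides of the V take the push and the spring cradle is sunk about half of its 12 mm travel, not against its stop, and finish while still holding it pressed there: do not let go.

Things in the scene. Friction and masses are not known exactly. Their poses are not given: they have to be found in the camera images.
- barrel1_mid (a point): Lens barrel 1 of three alike: black cylinder, 40 mm diameter, 50 mm long, brass and silver bands, glass ends, about 160 g (varies by a third). Starts lying in the rack, its axis along the rack. Point at its centre; x along its axis. To be gripped across its diameter from above.
- barrel2_mid (a point): Lens barrel 2 of three alike: black cylinder, 40 mm diameter, 50 mm long, brass and silver bands, glass ends, about 160 g (varies by a third). Starts lying in the rack, its axis along the rack. Point at its centre; x along its axis. To be gripped across its diameter from above.
- barrel3_mid (a point): Lens barrel 3 of three alike: black cylinder, 40 mm diameter, 50 mm long, brass and silver bands, glass ends, about 160 g (varies by a third). Starts lying in the rack, its axis along the rack. Point at its centre; x along its axis. To be gripped across its diameter from above.
- v_seat (a point): Middle of the V-cradle, on the line where a seated barrel's axis lies, 64 mm above the table; sinks with the cradle. The cradle also gives sideways across the V, up to 3 mm, 0.8 N per mm, springing back to the middle. x along the V, z up. V 140 mm long, open-ended, two steel sides at 45 degrees; their upper edges are 11 mm below this point, 17 mm to either side (steel reaches 20 mm out). Blue plate below, top 30 mm below this point.
- cradle (a joint): How far the V-cradle has sunk on its springs, in m: 0 up (start), 0.012 at its lower stop. The weight of the barrels does not sink it. With two barrels in it, it begins to sink at a push of 3 to 7 N, and each further mm takes 0.7 N.
- rack_mid (a point): Low grey rack, 204 x 70 mm, fixed. Point: middle, on the top of its 8 mm base; x along its length, z up. Places at x = -64, 0 and 64 mm, a barrel lying on the base in each (up to 3 mm off along x). White strips 14 to 19 mm to each side of the middle line stand 5 mm above the base, dividers between places 8 mm.
- bottle_mid (a point): Bystander: amber bottle, 48 mm diameter, 95 mm tall; point at its centre.
- slidebox_mid (a point): Bystander: blue slide box, 80 x 100 x 34 mm; point at its centre.
- driver_grip (a point): Bystander: screwdriver lying on the table, 150 mm long; point on its handle.
There are look-alikes about, which are no part of the job. Of the things that look like the part that bears v_seat, the larger one is meant.

How it is judged:
By the outcome, as a careful person would: the job done as asked, in the order asked, and still so for the second after the job is handed in, while the arm keeps its last pose, push and grip.
It also fails if it takes over 64 s, if anything falls off the work surface, if the arm or the gripper's body presses on something with over 40 N, if the wrist force passes 120 N, or if a joint passes its speed limit or range.

## Working session

There is one attempt and no reset: what is moved stays moved. The work goes in short steps, Python scripts to look and compute and a shell command to move; the robot and the scene stay as the last step left them, time stands still between calls to the robot, and variables do not carry over. Pictures are saved under pics/ and viewed, at most 10 in all, crops included, and the job is handed in when it is done.

```bash
ls; mkdir -p pics; python3 - <<'E'
from plant import *
import cv2
for n in ("scene","side"):
    s=snapshot(n); cv2.imwrite(f"pics/{n}0.png",s["color"][:,:,::-1]); print({k:v for k,v in s.items() if k!="color"})
o=get_obs(); print(o)
s=snapshot("wrist"); cv2.imwrite("pics/wrist0.png",s["color"][:,:,::-1]);print({k:v for k,v in s.items() if k!="color"})
E
```

```text
pics
{'fx': 623.8904980798911, 'fy': 623.8904980798911, 'cx': 321.02608895023025, 'cy': 228.96498585536028, 'k1': 0.03350233219318229, 'R': array([[-3.16572095e-01,  9.48568432e-01,  1.93412707e-04],
       [ 7.91412300e-01,  2.64235721e-01, -5.51222328e-01],
       [-5.22923206e-01, -1.74348538e-01, -8.34358381e-01]]), 't': array([ 0.13442497, -0.37424417,  1.56705816])}
{'fx': 504.86917417484693, 'fy': 504.86917417484693, 'cx': 322.11527293104456, 'cy': 237.3686868713658, 'k1': -0.060690018082921834, 'R': array([[ 0.69089964, -0.7229486 ,  0.00173779],
       [-0.51046442, -0.48953441, -0.70695271],
       [ 0.51194118,  0.48754629, -0.70725868]]), 't': array([-0.35922074,  0.33571797,  0.81784402])}
{'clock': 0.1, 'joint_pos': array([ 8.65220565e+01,  2.05873277e+01,  6.37342523e-01, -1.69122386e-02,
       -7.01351482e+01, -1.65081400e+01]), 'qvel': array([ 0.05553758, -0.08174281,  0.11091397,  0.07726754, -0.06607394,
        0.09037659]), 'tau': array([-1.25158884e-03, -5.84165275e+01,  2.93747038e+01,  7.01547101e+00,
        1.00797607e-02, -5.36841083e-05]), 'tool_pos': array([0.23064154, 0.63418304, 0.40380603]), 'orientation': array([ 1.79913858e+02, -8.94894830e-03, -1.99918353e+01]), 'force': array([ 0.29793793, -0.5961157 ,  0.17560607]), 'moment': array([-0.00431794, -0.017384  , -0.02951854]), 'gripper_force': 0.0, 'opening': 0.087412741933002}
{'fx': 391.39233923419704, 'fy': 391.39233923419704, 'cx': 329.48792017459016, 'cy': 241.57801474855205, 'k1': -0.05423823638414263, 'tool_from_camera': array([[ 1.49639838e-03, -9.53040393e-01, -3.02839511e-01,
         8.14976718e-02],
       [ 9.99998880e-01,  1.43146290e-03,  4.36385378e-04,
        -1.39414581e-04],
       [ 1.76106334e-05, -3.02839825e-01,  9.53041468e-01,
         1.91656266e-02],
       [ 0.00000000e+00,  0.00000000e+00,  0.00000000e+00,
         1.00000000e+00]])}
```

View pics/scene0.png

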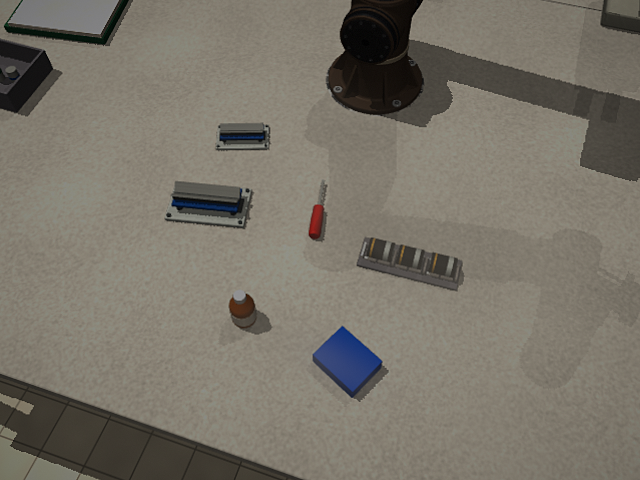

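View pics/side0.png

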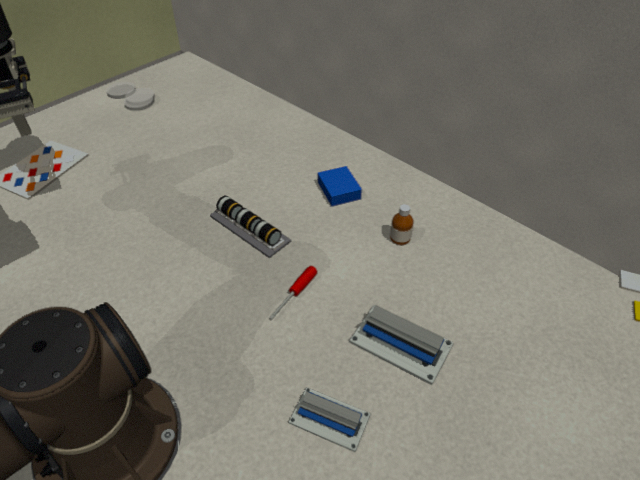

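The scene view shows the large cradle near (208,200), the rack with three barrels at about (380,248), (411,257) and (443,265), and the driver at (318,215). In the side view the rack is at (250,225) and the large cradle at (402,340). A smaller look-alike cradle sits nearer the base.

```bash
cat > h.py <<'E'
from plant import *
import numpy as np, cv2
from scipy.spatial.transform import Rotation as Ro
def cam(name):
    o=get_obs(); s=snapshot(name)
    if name=="wrist":
        T=np.eye(4); T[:3,:3]=Ro.from_euler("xyz",o["orientation"],degrees=True).as_matrix(); T[:3,3]=o["tool_pos"]
        W=T@s["tool_from_camera"]; s["R"]=W[:3,:3].T; s["t"]=-W[:3,:3].T@W[:3,3]
    return s
def ray(s,u,v):
    d=np.array([(u-s["cx"])/s["fx"],(v-s["cy"])/s["fy"]]); p=d.copy()
    for _ in range(20): p=d/(1+s["k1"]*(p@p))
    r=s["R"].T@np.array([p[0],p[1],1]); return -s["R"].T@s["t"], r/np.linalg.norm(r)
def onz(s,u,v,z):
    c,r=ray(s,u,v); return c+r*(z-c[2])/r[2]
def tri(obs):
    A=0;b=0
    for s,u,v in obs:
        c,r=ray(s,u,v);P=np.eye(3)-np.outer(r,r);A=A+P;b=b+P@c
    return np.linalg.solve(A,b)
def proj(s,X):
    c=s["R"]@np.asarray(X)+s["t"]; p=c[:2]/c[2]; p=p*(1+s["k1"]*(p@p)); return p*s["fx"]+[s["cx"],s["cy"]]
E
python3 - <<'E'
from h import *
np.set_printoptions(precision=4,suppress=True)
a=cam("scene");b=cam("side")
for n,p,z in [("rackcorners",[(368,238),(463,263),(457,288),(358,264)],.008),("barrels",[(380,248),(411,257),(443,265)],.03),("plate",[(165,219),(244,226),(251,190)],.004),("vtop",[(173,186),(242,195),(174,182),(242,187)],.053),("bottle",[(242,309)],.04),("driver",[(317,220)],.01),("box",[(347,355)],.034)]:
    print(n,[onz(a,*q,z) [:2]for q in p])
for n,p,z in [("rackcorners",[(290,238),(271,255),(210,216)],.008),("barrels",[(229,206),(247,220),(267,234)],.03),("plate",[(349,341),(432,380),(452,344)],.004),("vtop",[(374,307),(446,341)],.053),("bottle",[(402,227)],.04),("driver",[(303,280)],.01),("box",[(340,181)],.034)]:
    print(n,[onz(b,*q,z)[:2] for q in p])
big=[]
for s,(x,y,w,h) in ((a,(150,165,110,75)),(a,(350,225,120,75)),):
    big.append(cv2.resize(s["color"][y:y+h,x:x+w],(600,400) if 0 else (w*5,h*5),interpolation=cv2.INTER_CUBIC))
W=max(i.shape[1] for i in big)
big=[np.pad(i,((0,0),(0,W-i.shape[1]),(0,0))) for i in big]
cv2.imwrite("pics/crop0.png",cv2.resize(np.vstack(big),None,fx=.78,fy=.78)[:,:,::-1])
E
```

```text
rackcorners [array([0.4635, 0.116 ]), array([0.4604, 0.3148]), array([0.5205, 0.3148]), array([0.53  , 0.1141])]
barrels [array([0.4928, 0.1481]), array([0.4936, 0.2124]), array([0.4915, 0.2769])]
plate [array([ 0.5515, -0.3073]), array([ 0.515 , -0.1414]), array([ 0.4219, -0.1631])]
vtop [array([ 0.4971, -0.3043]), array([ 0.4729, -0.1578]), array([ 0.4868, -0.307 ]), array([ 0.4535, -0.1658])]
bottle [array([ 0.7109, -0.0609])]
driver [array([0.4554, 0.0013])]
box [array([0.7333, 0.1525])]
rackcorners [array([0.5343, 0.1142]), array([0.4691, 0.1062]), array([0.4538, 0.3045])]
barrels [array([0.4939, 0.2782]), array([0.4919, 0.2105]), array([0.4931, 0.1435])]
plate [array([ 0.4237, -0.1624]), array([ 0.4644, -0.3245]), array([ 0.5528, -0.3082])]
vtop [array([ 0.4871, -0.1664]), array([ 0.5174, -0.308 ])]
bottle [array([ 0.7094, -0.0646])]
driver [array([0.4662, 0.0038])]
box [array([0.74  , 0.1493])]
```

View pics/wrist0.png

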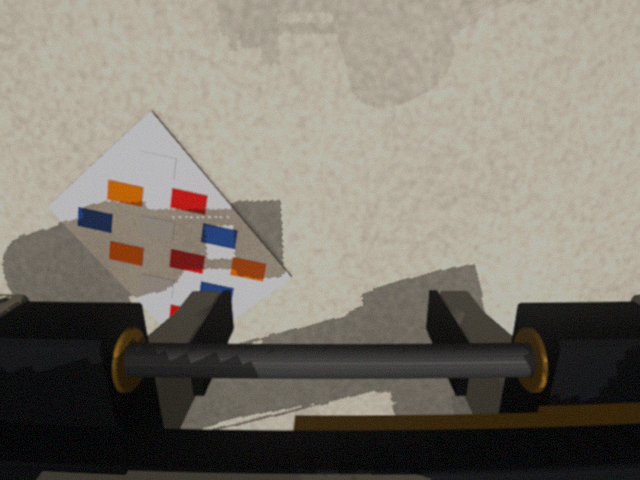

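The wrist view shows only a distractor card and the open fingers. The rack is near (0.493, 0.212) with its axis along world y. The cradle is near (0.488, -0.234) with its axis at about 103°. I'll turn the tool to yaw -90 and move over the rack.

```bash
R='[1,0,0,0,0,0,1]'; 
python3 -m handwheel '[[1,0,0,0,0,0,1],[1,0,0,0,0,0,1],[1,0,0,0,0,0,1],[1,0,0,0,0,0,1],[1,0,0,0,0,0,1]]' >/dev/null
python3 -m handwheel '[[1,0,0,0,0,0,1],[1,0,0,0,0,0,1],[1,0,0,0,0,0,1],[1,0,0,0,0,0,1],[1,0,0,0,0,0,1]]' 
python3 -m handwheel '[[1,0,0,0,0,0,1],[1,0,0,0,0,0,0.66],[1,1,-0.62,0.12,0,0,0],[1,1,-0.62,0.12,0,0,0],[1,1,-0.62,0.12,0,0,0]]'
python3 -m handwheel '[[1,1,-0.62,0.12,0,0,0],[1,1,-0.62,0.12,0,0,0],[1,1,-0.62,0.12,0,0,0],[1,1,-0.62,0.12,0,0,0],[1,1,-0.62,0.12,0,0,0]]'
python3 -m handwheel '[[1,1,-0.62,0.12,0,0,0],[1,1,-0.62,0.12,0,0,0],[1,1,-0.62,0.12,0,0,0],[1,1,-0.62,0.12,0,0,0],[1,1,-0.62,0.12,0,0,0]]'
python3 -m handwheel '[[1,1,-0.62,0.12,0,0,0],[1,1,-0.62,0.12,0,0,0],[1,1,-0.62,0.12,0,0,0],[1,1,-0.62,0.12,0,0,0],[1,0,0,0,0,0,0]]'
python3 - <<'E'
from h import *
s=cam("wrist"); cv2.imwrite("pics/w1.png",s["color"][:,:,::-1])
o=get_obs();print(o["tool_pos"],o["orientation"])
np.savez("w1.npz",**{k:v for k,v in s.items()})
E
```

```text
clock: 1.5
tool_pos: [0.2307, 0.6343, 0.4045]
orientation: [180.0, -0.0, -80.2]
force: [0.4, 0.4, -0.4]
opening: 0.0877
gripper_force: 0.0
clock: 2.12
tool_pos: [0.2776, 0.5586, 0.3954]
orientation: [180.0, -0.0, -89.9]
force: [0.0, -0.1, 0.6]
opening: 0.0876
gripper_force: 0.0
clock: 2.75
tool_pos: [0.3555, 0.4332, 0.3806]
orientation: [-180.0, 0.0, -89.9]
force: [0.6, 0.1, -0.2]
opening: 0.0873
gripper_force: 0.0
clock: 3.38
tool_pos: [0.433, 0.3082, 0.3656]
orientation: [-180.0, 0.0, -89.9]
force: [-0.3, -0.2, -0.0]
opening: 0.0876
gripper_force: 0.0
clock: 4.0
tool_pos: [0.4952, 0.2077, 0.3533]
orientation: [180.0, -0.0, -90.1]
force: [-0.5, 0.1, -0.3]
opening: 0.0875
gripper_force: 0.0
[0.49488133 0.20850263 0.3535012 ] [ 1.79985524e+02 -1.08323442e-02 -9.00532180e+01]
```

View pics/w1.png

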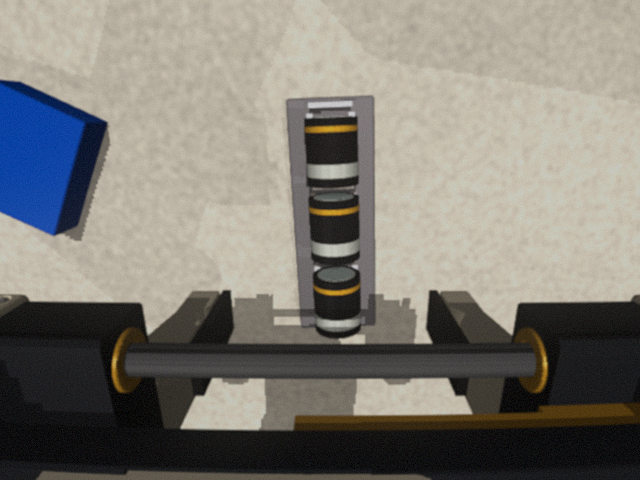

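The wrist view shows the whole rack, with corners at (287,99), (373,96), (376,324) and (303,327). The three barrels lie in it, their sides at u≈304-359 (far), 309-359 (middle) and 314-360 (near).

```bash
python3 - <<'E'
from h import *
np.set_printoptions(precision=4,suppress=True)
s={k:v for k,v in np.load("w1.npz").items()}
for q in [(287,99),(373,96),(376,324),(303,327)]: print("c",onz(s,*q,.008))
for v,l,r in [(150,304.5,358.5),(225,309.5,359.5),(300,314,360)]:
  a,b=onz(s,l,v,.03),onz(s,r,v,.03); print((a+b)/2,b-a)
# end edges: top rim of near-camera end etc
for n,vs in (("far",(116,187)),("mid",(193,264)),("near",(266,336))):
  print(n,onz(s,333,vs[0],.048)[:2],onz(s,333,vs[1],.008)[:2])
E
```

```text
c [0.5276 0.1111 0.008 ]
c [0.4597 0.1089 0.008 ]
c [0.4503 0.3105 0.008 ]
c [0.519  0.3136 0.008 ]
[0.4925 0.1491 0.03  ] [-0.0411 -0.      0.    ]
[0.49   0.2082 0.03  ] [-0.0402  0.      0.    ]
[0.4876 0.2747 0.03  ] [-0.0394  0.      0.    ]
far [0.4916 0.1244] [0.4911 0.1812]
mid [0.4915 0.1789] [0.4909 0.2501]
near [0.4913 0.2366] [0.4907 0.3232]
```

```bash

python3 -m handwheel '[[1,0,0,0,0,0,-0.4],[1,0.6,0.05,0.93,0,0,0],[1,0.6,0.05,0.93,0,0,0],[1,0.6,0.05,0.93,0,0,0],[1,0.6,0.05,0.93,0,0,0]]'
python3 -m handwheel '[[1,0,0,0,0,0,0],[1,0,0,0,0,0,0]]'
python3 - <<'E'
from h import *
s={k:v for k,v in np.load("w1.npz").items()}
for v in (116,187,203,264,283,336): print(v,onz(s,333,v,.048)[:2])
s=cam("wrist"); cv2.imwrite("pics/w2.png",s["color"][:,:,::-1])
g=get_obs(); R=Ro.from_euler("xyz",g["orientation"],degrees=True).as_matrix()
for d in (.159,.178): print(proj(s,g["tool_pos"]+R@[0,0,d]))
E
```

```text
clock: 4.68
tool_pos: [0.4919, 0.1495, 0.2602]
orientation: [-180.0, 0.0, -87.5]
force: [-0.3, -0.5, 0.5]
opening: 0.0877
gripper_force: 0.0
clock: 4.92
tool_pos: [0.4926, 0.1502, 0.2615]
orientation: [-179.9, 0.0, -87.5]
force: [-0.2, -0.1, 0.2]
opening: 0.0879
gripper_force: 0.0
116 [0.49163329 0.12435709]
187 [0.49150462 0.17444408]
203 [0.49147253 0.18642507]
264 [0.49133809 0.23490778]
283 [0.49129187 0.25103191]
336 [0.49115022 0.29905264]
[327.23069805 330.30611353]
[327.40360577 308.53187467]
```

View pics/w2.png

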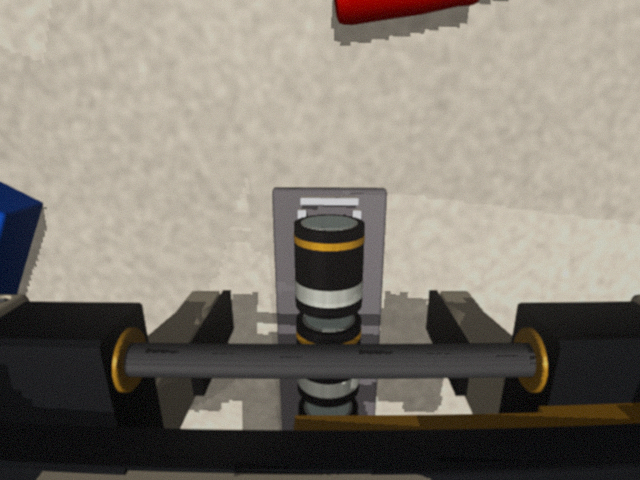

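The barrel is centred between the fingers (u≈329 against the grasp column at 327), and the rack edges are vertical in the image. I'll descend.

```bash

python3 -m handwheel '[[1,0,-0.02,0.8,0,0,0],[1,0,-0.02,0.8,0,0,0],[1,0,0,0.5,0,0,0],[1,0,0,0.4,0,0,0],[1,0,0,0,0,0,0]]'
python3 -m handwheel '[[1,0,0,0,0,0,0]]'
```

```text
clock: 5.6
tool_pos: [0.4932, 0.1496, 0.1979]
orientation: [180.0, -0.0, -87.5]
force: [-0.1, -0.8, -0.3]
opening: 0.0878
gripper_force: 0.0
clock: 5.72
tool_pos: [0.4934, 0.1497, 0.1986]
orientation: [-180.0, 0.0, -87.5]
force: [0.4, 0.1, -0.1]
opening: 0.0878
gripper_force: 0.0
```

```bash

python3 -m handwheel '[[-1,0,0,0,0,0,0],[-1,0,0,0,0,0,0],[-1,0,0,0,0,0,0],[-1,0,0,0,0,0,0],[-1,0,0,0,0,0,0]]'
python3 -m handwheel '[[-1,0,0,0,0,0,0],[-1,0,0,0,0,0,0],[-1,0,0,0,0,0,0],[-1,0,0,-0.2,0,0,0],[-1,0,0,-0.4,0,0,0]]'
python3 -m handwheel '[[-1,0,0,-0.6,0,0,0],[-1,0,0,-0.8,0,0,0],[-1,0,0,-0.8,0,0,0],[-1,0,0,-0.8,0,0,0],[-1,0,0,0,0,0,0]]'
```

```text
clock: 6.35
tool_pos: [0.4932, 0.1495, 0.1982]
orientation: [-180.0, -0.0, -87.5]
force: [-0.2, -0.5, 0.2]
opening: 0.0426
gripper_force: 0.0
clock: 6.98
tool_pos: [0.4929, 0.1493, 0.2133]
orientation: [179.9, -0.0, -87.6]
force: [-0.0, -0.1, -1.9]
opening: 0.0391
gripper_force: 30.0
clock: 7.6
tool_pos: [0.4936, 0.1498, 0.2905]
orientation: [-179.8, 0.1, -87.5]
force: [0.4, 0.5, -2.5]
opening: 0.0393
gripper_force: 30.0
```

```bash

python3 -m handwheel '[[-1,0.5,0.1,-0.15,0,0,0],[-1,1,0.1,-0.15,0,0,0],[-1,1,0.1,-0.15,0,0,0],[-1,1,0.1,-0.15,0,0,0],[-1,1,0.1,-0.15,0,0,0]]' | grep pos
python3 -m handwheel '[[-1,1,0.1,-0.15,0,0,0],[-1,1,0.1,-0.15,0,0,0],[-1,1,0.1,-0.15,0,0,0],[-1,1,0.1,-0.15,0,0,0],[-1,1,0.1,-0.15,0,0,0]]' | grep pos
python3 -m handwheel '[[-1,1,0.1,-0.15,0,0,0],[-1,1,0.1,-0.15,0,0,0],[-1,1,0.1,-0.15,0,0,0],[-1,0.5,0,-0.15,0,0,-0.6],[-1,0,0,0,0,0,-0.6]]'
python3 -m handwheel '[[-1,0,0,0,0,0,-0.6],[-1,0,0,0,0,0,0],[-1,0,0,0,0,0,0]]'
python3 - <<'E'
from h import *
s=cam("wrist"); cv2.imwrite("pics/w3.png",s["color"][:,:,::-1]); np.savez("w3.npz",**s)
E
```

```text
tool_pos: [0.4848, 0.0351, 0.3064]
tool_pos: [0.4775, -0.0902, 0.3251]
clock: 9.48
tool_pos: [0.4739, -0.1779, 0.3401]
orientation: [179.9, 0.0, -80.3]
force: [0.0, 0.2, -1.9]
opening: 0.0393
gripper_force: 30.0
clock: 9.85
tool_pos: [0.4743, -0.1768, 0.3403]
orientation: [180.0, 0.0, -76.8]
force: [0.4, 0.1, -0.8]
opening: 0.0397
gripper_force: 30.0
```

View pics/w3.png

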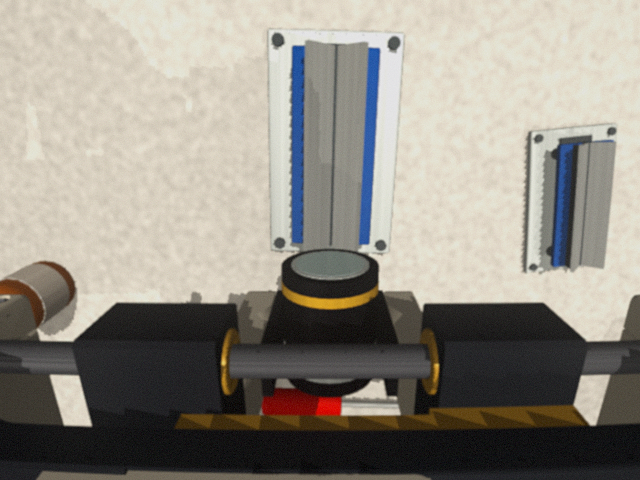

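The wrist view shows the V steel between (305,41), (367,42) and about (303,250), (360,250). Its valley line runs from (336,43) to (331,245). Plate holes are at (278,40), (394,42), (280,243) and (380,245).

```bash
python3 - <<'E'
from h import *
np.set_printoptions(precision=4,suppress=True)
s={k:v for k,v in np.load("w3.npz").items()}
im=s["color"]; g=cv2.cvtColor(im,cv2.COLOR_RGB2GRAY).astype(float)
for v in (60,100,140,180,220,235):
  row=g[v-1:v+2,300:372].mean(0); d=np.diff(row); k=np.argmin(row[20:45])+20
  print(v,300+k,300+np.argsort(-abs(d))[:5])
print("holes")
H=[onz(s,*q,.004)[:2] for q in [(278,40),(394,42),(380,245),(280,243)]]; print(H,np.mean(H,0))
def ang(a,b): return np.degrees(np.arctan2(*(a-b)[1::-1]))
print(ang(H[0],H[3]),ang(H[1],H[2]))
a,b=onz(s,336,43,.036),onz(s,331,245,.036); print(a,b,ang(a[:2],b[:2]),np.linalg.norm(a-b))
for L,R_,v in [(305,367,43),(303,361,245)]:
  a,b=onz(s,L,v,.053),onz(s,R_,v,.053); print((a+b)/2,np.linalg.norm(a-b))
E
```

```text
60 335 [303 304 367 333 336]
100 334 [303 335 365 333 332]
140 333 [303 331 363 302 334]
180 332 [303 333 361 330 331]
220 331 [370 369 332 303 302]
235 331 [369 368 302 370 331]
holes
[array([ 0.5418, -0.3022]), array([ 0.4578, -0.3207]), array([ 0.4261, -0.1654]), array([ 0.5095, -0.1476])] [ 0.4838 -0.234 ]
-78.2055989525255 -78.47039809888061
[ 0.4988 -0.3046  0.036 ] [ 0.4694 -0.166   0.036 ] -78.0350235250065 0.14166078081253136
[ 0.4984 -0.3017  0.053 ] 0.03887609969717139
[ 0.4701 -0.1715  0.053 ] 0.04181788073132083
```

```bash

python3 -m handwheel '[[-1,0,0,0,0,0,0.23],[-1,0.88,0.02,0.6,0,0,0],[-1,0.88,0.02,0.6,0,0,0],[-1,0.88,0.02,0.6,0,0,0],[-1,0.88,0.03,0.6,0,0,0]]'|grep pos
python3 -m handwheel '[[-1,0,0,0.7,0,0,0],[-1,0,0,0,0,0,0],[-1,0,0,0,0,0,0]]'
python3 -m handwheel '[[-1,0,0,0,0,0,0]]'
python3 - <<'E'
from h import *
s=cam("wrist"); cv2.imwrite("pics/w4.png",s["color"][:,:,::-1]); np.savez("w4.npz",**s)
E
```

```text
tool_pos: [0.4908, -0.2638, 0.2802]
clock: 10.9
tool_pos: [0.4909, -0.2631, 0.2638]
orientation: [-180.0, -0.0, -78.1]
force: [-0.2, -0.6, -0.8]
opening: 0.0393
gripper_force: 30.0
clock: 11.02
tool_pos: [0.4909, -0.263, 0.2641]
orientation: [-179.9, -0.0, -78.1]
force: [-1.0, -0.3, -2.1]
opening: 0.0397
gripper_force: 30.0
```

View pics/w4.png

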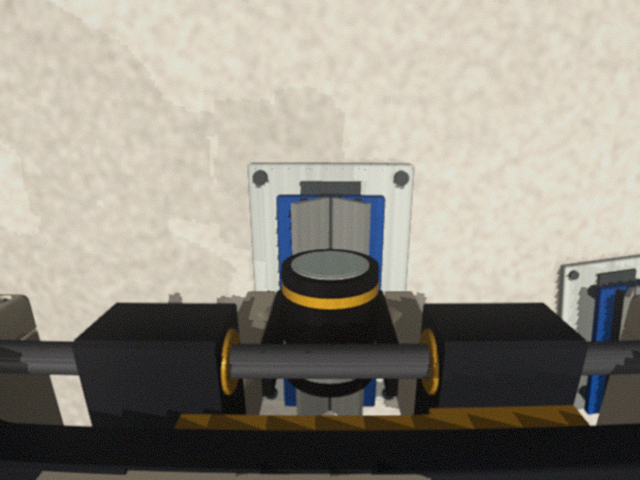

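The barrel (u≈330) sits over the valley line (u≈331), parallel to it. I'll lower it gently.

```bash

python3 -m handwheel '[[-1,0,0,0.4,0,0,0],[-1,0,0,0.35,0,0,0],[-1,0,0,0.25,0,0,0],[-1,0,0,0,0,0,0],[-1,0,0,0,0,0,0]]'|egrep 'pos|force:'
python3 -m handwheel '[[-1,0,0,0.06,0,0,0],[-1,0,0,0,0,0,0]]'|egrep 'pos|force:'
python3 -m handwheel '[[-1,0,0,0.04,0,0,0],[-1,0,0,0,0,0,0]]'|egrep 'pos|force:'
python3 -m handwheel '[[-1,0,0,0.04,0,0,0],[-1,0,0,0,0,0,0]]'|egrep 'pos|force:'
```

```text
tool_pos: [0.4907, -0.2633, 0.2382]
force: [-0.0, -0.3, -1.3]
gripper_force: 30.0
tool_pos: [0.4906, -0.2632, 0.2367]
force: [-0.2, 0.1, -1.7]
gripper_force: 30.0
tool_pos: [0.4905, -0.2632, 0.2356]
force: [0.6, -0.6, -1.3]
gripper_force: 30.0
tool_pos: [0.4906, -0.2632, 0.2346]
force: [0.3, -0.1, -1.8]
gripper_force: 30.0
```

```bash

python3 -m handwheel '[[-1,0,0,0.02,0,0,0],[-1,0,0,0,0,0,0]]'|egrep 'pos|force:'
python3 -m handwheel '[[-1,0,0,0.02,0,0,0],[-1,0,0,0,0,0,0]]'|egrep 'pos|force:'
python3 -m handwheel '[[-1,0,0,0.02,0,0,0],[-1,0,0,0,0,0,0]]'|egrep 'pos|force:'
```

```text
tool_pos: [0.4907, -0.2632, 0.2344]
force: [-0.3, 0.2, 1.1]
gripper_force: 30.0
tool_pos: [0.4909, -0.2632, 0.2343]
force: [-0.4, 1.3, 4.5]
gripper_force: 30.0
tool_pos: [0.4909, -0.2632, 0.2339]
force: [-1.1, 1.5, 6.5]
gripper_force: 30.0
```

Contact came at TCP z≈0.2345. I'll ease off slightly and release gently.

```bash

python3 -m handwheel '[[-1,0,0,-0.04,0,0,0],[-1,0,0,0,0,0,0]]'|egrep 'pos|force:'
python3 -m handwheel '[[0.2,0,0,0,0,0,0],[0.2,0,0,0,0,0,0],[0.6,0,0,0,0,0,0],[0.6,0,0,0,0,0,0],[1,0,0,0,0,0,0]]'|egrep 'pos|force:|open'
python3 -m handwheel '[[1,0,0,0,0,0,0],[1,0,0,0,0,0,0],[1,0,0,-0.5,0,0,0],[1,0,0,-0.8,0,0,0],[1,0,0,-0.8,0,0,0]]'|egrep 'pos|force:|open'
```

```text
tool_pos: [0.4907, -0.2632, 0.2344]
force: [0.5, 0.9, 2.8]
gripper_force: 30.0
tool_pos: [0.4905, -0.2632, 0.2341]
force: [0.7, 0.1, 0.3]
opening: 0.0752
gripper_force: 0.0
tool_pos: [0.4906, -0.2632, 0.2881]
force: [-0.0, -0.0, 0.0]
opening: 0.0875
gripper_force: 0.0
```

```bash

python3 -m handwheel '[[1,0,0,0,0,0,0.78],[1,0,0,0,0,0,0.79],[1,-0.5,-0.044,0,0,0,0],[1,-1,-0.044,0,0,0,0],[1,-1,-0.044,0,0,0,0]]'|grep pos
python3 -m handwheel '[[1,-1,-0.044,0,0,0,0],[1,-1,-0.044,0,0,0,0],[1,-1,-0.044,0,0,0,0],[1,-1,-0.044,0,0,0,0],[1,-1,-0.044,0,0,0,0]]'|grep pos
python3 -m handwheel '[[1,-1,-0.044,0.1,0,0,0],[1,-1,-0.044,0.1,0,0,0],[1,-1,-0.044,0.1,0,0,0],[1,-1,-0.044,0.1,0,0,0],[1,-1,-0.044,0.1,0,0,0]]'|grep pos
python3 -m handwheel '[[1,-1,-0.044,0.1,0,0,0],[1,-1,-0.044,0.1,0,0,0],[1,-1,-0.044,0.1,0,0,0],[1,-1,-0.044,0.1,0,0,0],[1,-0.4,0,0,0,0,0]]'
python3 -m handwheel '[[1,0,0,0,0,0,0]]'
python3 - <<'E'
from h import *
s=cam("scene"); cv2.imwrite("pics/s2.png",cv2.resize(s["color"][150:300,130:490],None,fx=2.2,fy=2.2,interpolation=cv2.INTER_CUBIC)[:,:,::-1])
E
```

```text
tool_pos: [0.4911, -0.1995, 0.2871]
tool_pos: [0.4911, -0.0741, 0.2872]
tool_pos: [0.4911, 0.051, 0.2746]
clock: 17.2
tool_pos: [0.4908, 0.1612, 0.2644]
orientation: [-180.0, 0.0, -87.4]
force: [-0.9, -0.0, 0.4]
opening: 0.0878
gripper_force: 0.0
clock: 17.32
tool_pos: [0.4909, 0.1603, 0.2644]
orientation: [-180.0, 0.0, -87.4]
force: [0.3, -1.3, -0.5]
opening: 0.0875
gripper_force: 0.0
```

View pics/s2.png

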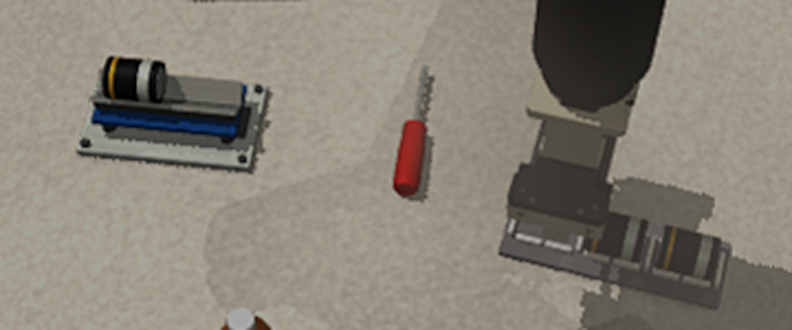

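Barrel 1 is seated in the V at crop (130,80). Two barrels remain in the rack and the rest is undisturbed. Next is the middle barrel.

```bash

python3 -m handwheel '[[1,-0.7,-0.03,0,0,0,0],[1,-0.7,-0.03,0,0,0,0],[1,-0.6,-0.02,0,0,0,0],[1,0,0,0.8,0,0,0],[1,0,0,0.8,0,0,0]]'|grep pos
python3 -m handwheel '[[1,0,0,0.6,0,0,0],[1,0,0,0.44,0,0,0],[1,0,0,0,0,0,0],[1,0,0,0,0,0,0]]'
```

```text
tool_pos: [0.491, 0.2108, 0.2238]
clock: 18.5
tool_pos: [0.4912, 0.21, 0.1986]
orientation: [-180.0, 0.0, -87.5]
force: [0.2, -0.3, -0.2]
opening: 0.0871
gripper_force: 0.0
```

```bash

python3 -m handwheel '[[-1,0,0,0,0,0,0],[-1,0,0,0,0,0,0],[-1,0,0,0,0,0,0],[-1,0,0,0,0,0,0],[-1,0,0,0,0,0,0]]'|egrep 'force:|open'
python3 -m handwheel '[[-1,0,0,0,0,0,0],[-1,0,0,0,0,0,0],[-1,0,0,0,0,0,0],[-1,0,0,-0.2,0,0,0],[-1,0,0,-0.4,0,0,0]]'|egrep 'pos|force:|open'
python3 -m handwheel '[[-1,0,0,-0.8,0,0,0],[-1,0,0,-1,0,0,0],[-1,0,0,-1,0,0,0],[-1,0,0,-0.8,0,0,0],[-1,0,0,0,0,0,0]]'
```

```text
force: [0.1, -1.1, -1.0]
opening: 0.0434
gripper_force: 0.0
tool_pos: [0.4908, 0.2095, 0.2132]
force: [-0.2, -0.1, -2.0]
opening: 0.0395
gripper_force: 30.0
clock: 20.38
tool_pos: [0.4913, 0.21, 0.3052]
orientation: [-179.8, 0.1, -87.5]
force: [-0.3, -0.0, -2.5]
opening: 0.0392
gripper_force: 30.0
```

```bash

python3 -m handwheel '[[-1,0.5,0,0,0,0,0],[-1,1,0.08,0,0,0,0],[-1,1,0.08,0,0,0,0],[-1,1,0.08,0,0,0,0],[-1,1,0.08,0,0,0,0]]'|grep pos
python3 -m handwheel '[[-1,1,0.08,0,0,0,0],[-1,1,0.08,0,0,0,0],[-1,1,0.08,0,0,0,0],[-1,1,0.08,0,0,0,0],[-1,1,0.08,0,0,0,0]]'|grep pos
python3 -m handwheel '[[-1,1,0.08,0,0,0,0],[-1,1,0.08,0,0,0,0],[-1,1,0.08,0,0,0,0],[-1,1,0.08,0,0,0,0],[-1,1,0.08,0,0,0,0]]'|grep pos
python3 -m handwheel '[[-1,0.8,0.08,0,0,0,0],[-1,0.3,0,0,0,0,-0.5],[-1,0,0,0,0,0,-0.55],[-1,0,0,0,0,0,-0.52],[-1,0,0,0,0,0,0]]'
python3 -m handwheel '[[-1,0,0,0,0,0,0],[-1,0,0,0,0,0,0]]'
```

```text
tool_pos: [0.4871, 0.0947, 0.3024]
tool_pos: [0.4821, -0.0304, 0.3024]
tool_pos: [0.4772, -0.1555, 0.3024]
clock: 22.88
tool_pos: [0.4766, -0.1821, 0.3025]
orientation: [179.9, 0.0, -78.2]
force: [0.1, -0.7, -1.7]
opening: 0.0394
gripper_force: 30.0
clock: 23.12
tool_pos: [0.4775, -0.1814, 0.303]
orientation: [180.0, 0.0, -78.2]
force: [-0.6, 0.0, -1.7]
opening: 0.0392
gripper_force: 30.0
```

```bash

python3 -m handwheel '[[-1,0.5,0.07,0,0,0,0],[-1,0.48,0.07,0,0,0,0],[-1,0,0,0.8,0,0,0],[-1,0,0,0.7,0,0,0],[-1,0,0,0,0,0,0]]'|grep pos
python3 -m handwheel '[[-1,0,0,0,0,0,0],[-1,0,0,0,0,0,0]]'|egrep 'pos|force:|ori'
python3 - <<'E'
from h import *
s=cam("wrist"); cv2.imwrite("pics/w5.png",s["color"][:,:,::-1])
E
```

```text
tool_pos: [0.4788, -0.2065, 0.2645]
tool_pos: [0.4797, -0.206, 0.2664]
orientation: [-179.9, -0.0, -78.1]
force: [-1.1, 0.1, -2.6]
gripper_force: 30.0
```

View pics/w5.png

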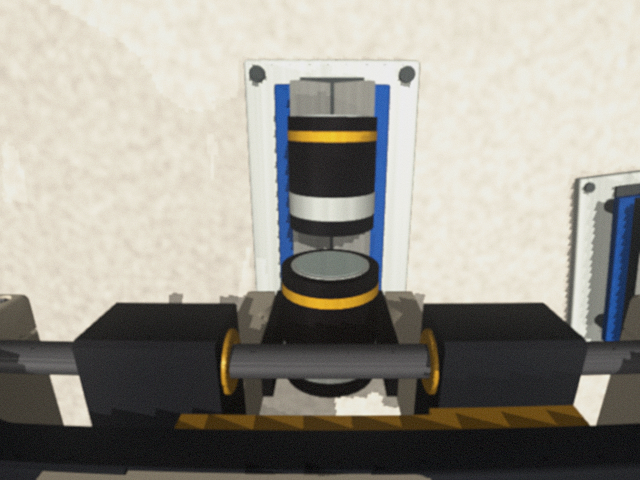

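Barrel 1 (u≈288–376, centre 332) is seated straight in the V. The held barrel (centre 330) is in line behind it with a gap. I'll lower it.

```bash

python3 -m handwheel '[[-1,0,0.02,0.4,0,0,0],[-1,0,0,0.4,0,0,0],[-1,0,0,0.25,0,0,0],[-1,0,0,0.1,0,0,0],[-1,0,0,0,0,0,0]]'|egrep 'pos|force:'
python3 -m handwheel '[[-1,0,0,0.04,0,0,0],[-1,0,0,0,0,0,0]]'|egrep 'pos|force:'
python3 -m handwheel '[[-1,0,0,0.02,0,0,0],[-1,0,0,0,0,0,0]]'|egrep 'pos|force:'
python3 -m handwheel '[[-1,0,0,0.02,0,0,0],[-1,0,0,0,0,0,0]]'|egrep 'pos|force:'
```

```text
tool_pos: [0.4789, -0.206, 0.2367]
force: [-0.4, 0.3, -1.4]
gripper_force: 30.0
tool_pos: [0.4789, -0.206, 0.2361]
force: [-0.2, -0.4, -2.3]
gripper_force: 30.0
tool_pos: [0.4788, -0.206, 0.2355]
force: [-0.1, -0.3, -2.2]
gripper_force: 30.0
tool_pos: [0.4788, -0.206, 0.2349]
force: [-0.1, -0.5, -2.0]
gripper_force: 30.0
```

```bash

python3 -m handwheel '[[-1,0,0,0.02,0,0,0],[-1,0,0,0,0,0,0]]'|egrep 'pos|force:'
python3 -m handwheel '[[-1,0,0,0.02,0,0,0],[-1,0,0,0,0,0,0]]'|egrep 'pos|force:'
```

```text
tool_pos: [0.4789, -0.206, 0.2344]
force: [1.0, -0.1, -1.7]
gripper_force: 30.0
tool_pos: [0.4791, -0.2059, 0.2343]
force: [-1.0, 2.6, 3.8]
gripper_force: 30.0
```

```bash

python3 -m handwheel '[[-1,0,0,-0.03,0,0,0],[-1,0,0,0,0,0,0]]'|egrep 'pos|force:'
python3 -m handwheel '[[0.1,0,0,0,0,0,0],[0.1,0,0,0,0,0,0],[0.1,0,0,0,0,0,0],[0.1,0,0,0,0,0,0]]'|egrep 'pos|force:|open'
python3 -m handwheel '[[-1,0,0,0,0,0,0],[-1,0,0,0,0,0,0],[-1,0,0,0,0,0,0],[-1,0,0,0,0,0,0],[-1,0,0,0,0,0,0]]'|egrep 'pos|force:|open'
python3 -m handwheel '[[-1,0,0,0.04,0,0,0],[-1,0,0,0.02,0,0,0],[-1,0,0,0,0,0,0]]'|egrep 'pos|force:|open'
```

```text
tool_pos: [0.4787, -0.206, 0.2345]
force: [0.9, 0.2, -0.4]
gripper_force: 30.0
tool_pos: [0.4789, -0.206, 0.2347]
force: [0.1, 0.2, 1.2]
opening: 0.0485
gripper_force: 0.0
tool_pos: [0.4789, -0.206, 0.2347]
force: [0.0, 0.3, 0.1]
opening: 0.0389
gripper_force: 30.0
tool_pos: [0.4791, -0.2059, 0.2335]
force: [-0.5, 1.0, 5.0]
opening: 0.0391
gripper_force: 30.0
```

```bash

for i in 1 2; do python3 -m handwheel '[[-1,0,0,0.04,0,0,0],[-1,0,0,0,0,0,0]]'|egrep 'pos|force:'; done
python3 -m handwheel '[[-1,0,0,0.04,0,0,0],[-1,0,0,0.02,0,0,0],[-1,0,0,0,0,0,0],[-1,0,0,0,0,0,0]]'|egrep 'pos|force:|ori'
```

```text
tool_pos: [0.4791, -0.2059, 0.2324]
force: [-0.7, 1.5, 5.8]
gripper_force: 30.0
tool_pos: [0.4791, -0.2059, 0.2315]
force: [-0.2, 1.7, 6.7]
gripper_force: 30.0
tool_pos: [0.4792, -0.2059, 0.2301]
orientation: [-179.9, -0.0, -78.1]
force: [-1.0, 1.8, 6.9]
gripper_force: 30.0
```

```bash

python3 -m handwheel '[[-1,0,0,0.04,0,0,0],[-1,0,0,0.02,0,0,0],[-1,0,0,0,0,0,0],[-1,0,0,0,0,0,0],[-1,0,0,0,0,0,0]]'|egrep 'clo|pos|force:|ori'
python3 - <<'E'
from h import *
s=cam("side"); a=cv2.resize(s["color"][260:400,310:480],None,fx=3.4,fy=3.4,interpolation=cv2.INTER_CUBIC)
cv2.imwrite("pics/e1.png",a[:,:,::-1])
z=[];f=[]
for _ in range(6):
  o=get_obs();z.append(o["tool_pos"][2]);f.append(o["force"]); snapshot("side")
print(np.mean(z),np.mean(f,0))
E
```

```text
clock: 29.3
tool_pos: [0.4792, -0.2059, 0.2288]
orientation: [-179.9, -0.0, -78.1]
force: [-0.6, 2.5, 8.3]
gripper_force: 30.0
0.22877146009217772 [-0.50156352  2.65178053  8.315857  ]
```

View pics/e1.png

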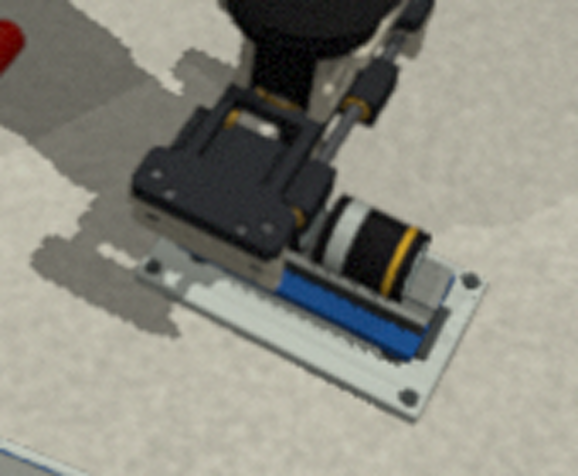

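The side view shows barrel 1 seated in the V at crop (375,250) and the gripper holding barrel 2 pressed behind it. The sink is about 5.8 mm at a steady push, and the measured slope of 0.7 N/mm matches the springs.

```bash
python3 -c "
from plant import *
print(close_job())"
```

```text
the job is handed in; nothing more can be done
None
```

Two barrels are lowered in line into the large cradle's V and the third is still in the rack. The second is held gripped and pressed with the cradle sunk about 5.8 mm of its 12 mm, and the job is handed in at about 30 s; the verdict was not returned.

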